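Wind back and pin a belt tensioner, then trip its slack switch

ROBOT

A 6-joint arm with a two-finger parallel gripper is mounted at the origin on a cart in front of the work surface, level with it; the furniture and walls round the work are solid. World frame = base frame: x ahead of the robot, y to its left, z up, the work surface at z = 0. Lengths are in m, angles in rad, forces in N, time in s.
With the tool pointing down it reaches from about 0.35 to 0.775 m from the base axis. Payload 7.3 kg.
Tool frame: the origin (TCP) lies on the centre line of the jaws, within the pads' length; the fingertips stand 11 mm ahead of it and the grasp point (between the pads) lies 8 mm behind it; z points along the fingers, y is the direction in which the jaws open and shut (so a half turn about z gives the same grasp; the last joint's range is limited). The gripper opens to 92 mm and grips with 3 to 60 N. Pads are 19 mm wide; open, the fingers measure 130 mm over their backs; the gripper's body (75 mm by 190 mm) begins 47 mm behind the grasp point.
Start: joints at [-0.146, 0.342, 1.524, -0, 1.275, -0.146], TCP at [0.525, 0, 0.2] pointing down, gripper open.
Joint ranges: [-2.53, 2.53], [-0.77, 2.02], [0.04, 2.7], [-1, 4.14], [0.28, 2.66], [-3.11, 3.11]. Speed limits (rad/s): [2.57, 2.57, 3.14, 3.14, 3.14, 3.14].

INTERFACE

Orientations are given as [roll, pitch, yaw] about the fixed x, y, z axes, in that order (R = Rz(yaw) Ry(pitch) Rx(roll)).
In Python, from cell import robot gives the robot as it stands.
- The arm moves only by the tool jog_arm, never from a script. Its argument "deltas" is one flat list of numbers, 6 for each row, row after row: the shift along the world's x, y, z in units of 0.1 m (1.0 is 0.1 m), then the turn, a rotation vector about the world's x, y, z in units of 90 degrees (1.0 is 90 degrees). A call has 1 to 5 rows; each row is the pose to reach, as a shift and turn from the pose commanded when the call began; what a row does not reach only later rows make up. A row lasts 1/12 s, in which the tool goes at most 41.7 mm and 7.16 degrees, less where a joint would pass 70% of its speed; a pose out of reach is approached as far as the arm can. A call with a number of a shift or a turn outside -1 to 1 is refused whole. A call with a gripper value outside its range is refused whole. "claw" is the opening, from 0 (shut) to 1 (fully open), set as the call begins (left out, the last holds). The fingers move at their own pace and stop on an object; "newtons" is the grip in N (left out, the last holds). Time passes only in rows, so rows that repeat a pose let the fingers close. It gives the time, the measured TCP pose, the force and the opening at its end, in the units of the state.
- robot.observe(): the state, without advancing time (a new reading comes with each control period).
- robot.read_camera(name): name is "scene" or "top" or "wrist"; returns the picture (384x512x3 uint8, red, green, blue); there is no depth.
- robot.camera_params(name): a dict with "fx", "fy", "cx", "cy" (pixels), "R" (3x3) and "t" (3): a world point X has camera coordinates R X + t. Camera axes: x right, y down, z forward; pixel columns grow to the right and rows downward; lengths in m; the calibration is good to about 2 mm. A picture is of the moment at which its call begins: read the wrist's pose just before it. camera_params takes no time and is no camera call; for the wrist camera it gives the pose at the moment of the call.
- robot.hand_in(): hands the job in, once; it reports no verdict.
The state is a dict: "time": time; "qpos": joint angles; "qvel": joint speeds; "joint_efforts": joint torques, N m; "tool_pos": TCP position; "tool_rot": TCP orientation; "contact_force": force on the tool from outside, world axes, zero at the start; "torque": the same for the moment, N m; "opening": finger opening in m.
Only numpy, scipy, OpenCV 4.12 (cv2) and the standard library are available. Lean on these libraries where they do the work, as an engineer would, in place of code of your own. Each camera call takes 0.05 s, during which the arm holds its last target. There are 200 camera calls.

TASK

Lock the belt tensioner for a belt change: take the locking pin out of its rest block, put it through the hole in the sprung wheel, turn the wheel anticlockwise (seen from above) against its spring and, holding it, feel for the hidden slot under the wheel until the pin drops in; press the pin home until its collar sits on the wheel and let go. Then push the roller lever of the slack switch on the same unit right over, away from the robot, to its stop and let it spring back, so that the slack is registered. Leave the mouse, stapler, tape roll and tally counter where they are.

Things in the scene. Friction and masses are not known exactly. Their poses are not given: they have to be found in the camera images.
- tensioner: the tensioner unit, fixed: grey base plate 220 x 315 x 12 mm with a low dark drum, the wheel on top, and a limit switch. Origin on the bench top under the wheel's axis; z up; +y points to the switch, 176 mm from the axis; +x is the side away from the robot (unit turned by up to 0.3 rad). The plate reaches 110 mm either way in x, 110 mm in -y, 205 mm in +y.
- wheel_axis (a point): point on the wheel's axis at the height of the wheel's flat upper face (47 mm above the bench). A hub 22 mm in radius rises to 62 mm above the bench in the middle; the steel rim, radius 92 mm, rises 2 mm above the face.
- wheel_hole (a point): centre, at the upper face, of the only through hole of the wheel (aluminium disc 12 mm thick, 35 to 47 mm above the bench), 59 mm from the axis; turns with the wheel. The hole is 18 mm wide along the turning direction and 20 mm radially. At the start it lies 150 degrees anticlockwise from the unit's +x.
- plate_top (a point): point on the wheel's axis at the top (32 mm above the bench) of the fixed flat steel lock plate, 3 mm under the wheel. Its single slot (18 mm wide along the turning direction, 30 mm radially, 20 mm deep, 59 mm from the axis) is hidden by the wheel; it comes under the wheel hole at a wheel angle between 0.60 and 0.95 rad, different each time and not measured: feel for it with the pin.
- wheel (a joint): angle of the sprung wheel, rad: 0 at its rest stop, growing anticlockwise from above, end stop at 1.25. The spring returns it to 0 when let go: the turning moment is about 0.1 N m at 0 and 0.25 N m at 0.95 (2 to 4 N at the hole).
- pin_grip (a point): centre of the locking pin's black grip block: 22 mm thick along the point's x, 44 mm wide along y, 42 mm tall; z points up the pin. Tip 60 mm below; shank 14 mm in diameter, its last 5 mm tapering to 7; underside of the 30 mm collar 27 mm below. 0.14 kg. This point is 74 mm above the bench with the pin home (collar on the wheel), 92 mm with its tip on the lock plate beside the slot.
- pin_rest: fixed grey plastic block 60 x 60 x 40 mm with a round through hole of 18 mm in which the pin stands upright at the start, its collar on the block's top; origin under its centre
- roller (a point): centre of the black roller (18 mm in diameter, 12 mm wide, axis along the unit's y) at the end of the limit switch's lever, 95 mm above the bench at rest, at x = 0, y = 141 mm of the unit. The lever is 45 mm long, its pivot 50 mm above the bench; the switch housing beside it (at larger y) is 66 mm high.
- switch_lever (a joint): angle of the roller lever, rad: 0 upright at rest, growing as the roller is pushed towards the unit's +x, away from the robot; the switch trips at 0.6, end stop at 0.8. A spring returns it: about 2 N at the roller at the start, 4.5 N at the end.
- mouse: bystander: dark computer mouse, to be left alone
- steel_stapler: bystander: chrome stapler, to be left alone
- tape_roll: bystander: roll of brown tape, to be left alone
- tally_counter: bystander: hand tally counter, to be left alone
Not all that is in view belongs to the job. Leave any pink or purple look-alike of the part that bears pin_grip alone.

How it is judged:
On the way, in this order (a step that is already met when the one before it is completed fails the run):
1. the wheel is turned back and locked by the pin, pressed home (value of joint wheel above 0.45 rad and z of pin_grip in the frame of tensioner between 0.068 and 0.079 m and horizontal distance between pin_grip and wheel_hole below 0.012 m and angle between pin_grip's own z axis and vertical below 0.15 rad), for 0.2 s.
2. with the pin home, the switch lever is pushed over past its trip point (all of step 1 and value of joint switch_lever above 0.6 rad), for 0.05 s.
At the end, for the whole second after the job is handed in: Wheel at rest, held back (over 0.45 rad) by the pin: pin upright within 0.15 rad, grip centre 68 to 79 mm above the bench (collar within 5 mm of the wheel) and within 12 mm of the wheel hole. Switch lever sprung back under 0.1 rad (all of step 1 and value of joint switch_lever below 0.1 rad and velocity of joint wheel below 0.05 rad/s); the robot touches nothing.
It fails at once if the dark computer mouse is moved more than 30 mm (distance of mouse from where it was at the start of the episode above 0.03 m).
It fails at once if the chrome stapler is moved more than 30 mm (distance of steel_stapler from where it was at the start of the episode above 0.03 m).
It fails at once if the roll of brown tape is moved more than 30 mm (distance of tape_roll from where it was at the start of the episode above 0.03 m).
It fails at once if the hand tally counter is moved more than 30 mm (distance of tally_counter from where it was at the start of the episode above 0.03 m).
It also fails if it takes over 61 s, if anything falls off the work surface, if the arm or the gripper's body presses on something with over 40 N, if the wrist force passes 120 N, or if a joint passes its speed limit or range.

## Working session

There is one attempt and no reset: what is moved stays moved. The work goes in short steps, Python scripts to look and compute and a tool call to move; the robot and the scene stay as the last step left them, time stands still between calls to the robot, and variables do not carry over. Pictures are saved under pics/ and viewed, about 8 in all and at most 12, crops included, and the job is handed in when it is done.

Besides the shell and the picture viewer there is one more tool, called after "Call:" as name(argument=value, ...) on one line, values as JSON. jog_arm: Moves the arm, as the interface text tells. Its arguments: {"type":"object","properties":{"deltas":{"type":"array","items":{"type":"number"}},"claw":{"type":"number"},"newtons":{"type":"number"}},"required":["deltas"]}

```bash
ls; mkdir -p pics; cat > h.py <<'E'
import numpy as np, cv2
from cell import robot
def snap(name,fn,crop=None,scale=1):
    p=robot.camera_params(name); im=robot.read_camera(name)
    np.savez('pics/'+fn+'.npz',im=im,**{k:np.array(p[k]) for k in p})
    o=im[:,:,::-1]
    if crop: o=o[crop[1]:crop[3],crop[0]:crop[2]]
    if scale!=1: o=cv2.resize(o,None,fx=scale,fy=scale,interpolation=cv2.INTER_CUBIC)
    cv2.imwrite('pics/'+fn+'.png',o); return im,p
def load(fn):
    d=np.load('pics/'+fn+'.npz'); return d['im'],d
def ray(p,u,v,z):
    R=np.array(p['R']);t=np.array(p['t']);c=-R.T@t
    d=R.T@np.array([(u-p['cx'])/p['fx'],(v-p['cy'])/p['fy'],1]); return c+d*(z-c[2])/d[2]
def proj(p,X):
    q=np.array(p['R'])@np.array(X)+np.array(p['t']); return np.array([p['fx']*q[0]/q[2]+p['cx'],p['fy']*q[1]/q[2]+p['cy']])
E
python3 - <<'E'
from h import *
a,p=snap('top','top0'); b,q=snap('scene','sc0')
cv2.imwrite('pics/both0.png',cv2.resize(np.vstack([a,b])[:,:,::-1],None,fx=.78,fy=.78))
cv2.imwrite('pics/top0b.png',cv2.resize(a[:,:,::-1],(800,600)))
print(p,robot.observe())
E
```

```text
pics
{'fx': 380.4619113192884, 'fy': 380.4619113192884, 'cx': 255.96748250471828, 'cy': 194.02620178874542, 'R': array([[ 0.02995542, -0.999414  ,  0.01656315],
       [-0.99285735, -0.03166525, -0.11502871],
       [ 0.11548577, -0.01299911, -0.99322407]]), 't': array([-0.04784604,  0.50886586,  1.32487602])} {'time': 0.1, 'qpos': array([-1.46016773e-01,  3.42671762e-01,  1.52486668e+00, -5.18691739e-06,
        1.27539898e+00, -1.46029532e-01]), 'qvel': array([ 0.00046511, -0.00064929, -0.00294858, -0.00191761,  0.00013535,
       -0.00115849]), 'joint_efforts': array([ 1.49919495e-03, -4.32001984e+01, -2.44694173e+01,  7.19219679e-02,
        5.25739230e-02, -9.79429342e-05]), 'tool_pos': array([5.24626571e-01, 6.66403908e-05, 1.99223899e-01]), 'tool_rot': array([-3.14026148e+00, -1.90771291e-04,  1.57081047e+00]), 'contact_force': array([-0.10910195, -0.88332115,  0.06983751]), 'torque': array([ 0.00102449,  0.02830137, -0.02274556]), 'opening': 0.09184286456094394}
```

View pics/top0b.png

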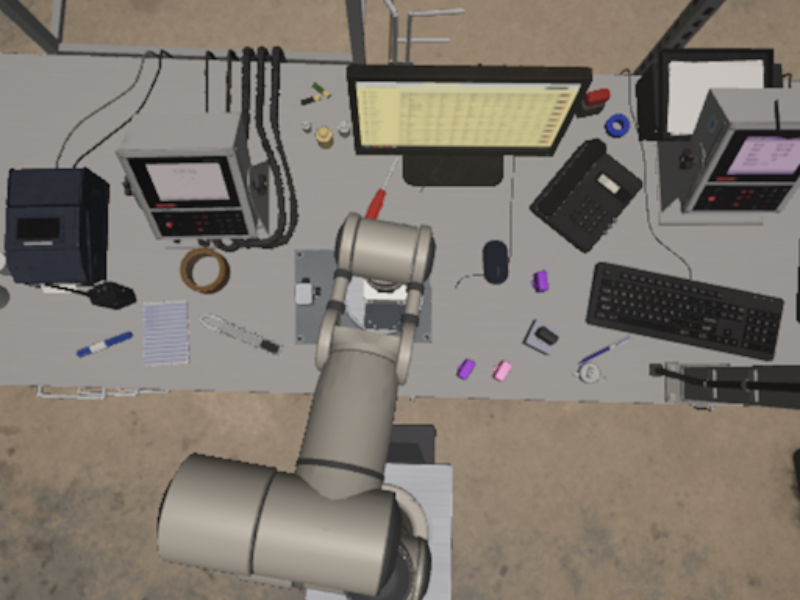

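View pics/sc0.png

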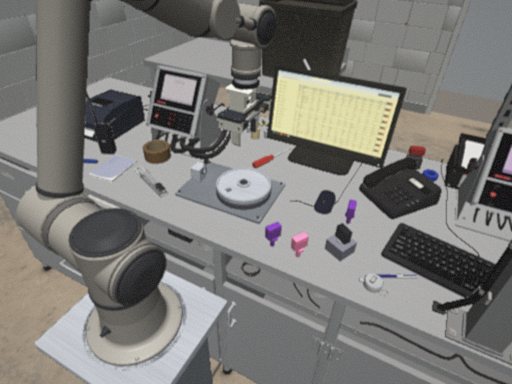

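Top view (800 px): the black grip on a grey block is at about (545,335). Possible mix-ups are purple at (466,369) and (541,281), pink at (502,371), and the mouse at (495,262). I choose the black one in the grey block. The tensioner plate spans about (295–432, 248–343).

```bash
python3 - <<'E'
from h import *
im,p=load('top0')
s=1.5625
for n,u,v,z in [('grip',546,335,.088),('block',540,340,.04),('plTL',295,250,.012),('plTR',431,249,.012),('plBR',432,343,.012),('plBL',295,343,.012),('mouse',495,262,.02),('purple2',541,281,.05),('purple1',466,369,.05),('pink',502,371,.05)]:
    print(n,ray(p,u/s,v/s,z).round(3))
b=im[:,:,::-1]
c1=cv2.resize(b[185:250,280:400],None,fx=6,fy=6,interpolation=cv2.INTER_CUBIC)[:, :640]
w,q=snap('wrist','w0')
cv2.imwrite('pics/m1.png',cv2.resize(np.vstack([cv2.resize(c1,(512,277)),w[:,:,::-1]]),None,fx=.9,fy=.9))
print(q)
E
```

```text
grip [ 0.444 -0.351  0.088]
block [ 0.435 -0.35   0.04 ]
plTL [0.629 0.215 0.012]
plTR [ 0.642 -0.101  0.012]
plBR [ 0.423 -0.109  0.012]
plBL [0.413 0.205 0.012]
mouse [ 0.614 -0.25   0.02 ]
purple2 [ 0.568 -0.349  0.05 ]
purple1 [ 0.365 -0.183  0.05 ]
pink [ 0.363 -0.263  0.05 ]
{'fx': 341.57430962647203, 'fy': 341.57430962647203, 'cx': 259.6299337426793, 'cy': 191.04319999592474, 'R': array([[ 9.99998711e-01, -9.12834416e-04, -1.32087278e-03],
       [-5.52897829e-04, -9.68124042e-01,  2.50470624e-01],
       [-1.50740690e-03, -2.50469571e-01, -9.68123299e-01]]), 't': array([-0.52438235, -0.03154041,  0.38928633])}
```

View pics/m1.png

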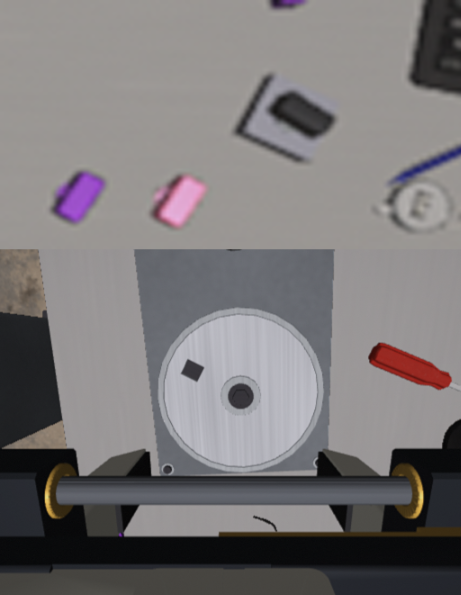

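Call:
jog_arm(deltas=[-0.2,-0.9,0,0,0,-0.08,-0.2,-0.9,0,0,0,-0.08,-0.2,-0.9,0,0,0,-0.08])

```text
time: 0.4
tool_pos: [0.5039, -0.0941, 0.1995]
tool_rot: [-3.141, 0.002, 1.443]
contact_force: [0.8, -0.1, 0.3]
opening: 0.0915
```

Call:
jog_arm(deltas=[-0.2,-0.9,0,0,0,-0.08,-0.2,-0.9,0,0,0,-0.08,-0.2,-0.9,0,0,0,-0.08])

```text
time: 0.65
tool_pos: [0.4839, -0.1846, 0.1996]
tool_rot: [-3.142, 0.002, 1.316]
contact_force: [-0.2, -0.7, 0.7]
opening: 0.0917
```

Call:
jog_arm(deltas=[-0.2,-0.9,0,0,0,-0.06,-0.2,-0.9,0,0,0,-0.06,-0.2,-0.9,0,0,0,-0.06])

```text
time: 0.9
tool_pos: [0.4639, -0.2746, 0.1995]
tool_rot: [3.141, 0.002, 1.222]
contact_force: [0.5, -0.4, 0.3]
opening: 0.0917
```

Call:
jog_arm(deltas=[-0.2,-0.8,0,0,0,-0.06,-0.2,-0.8,0,0,0,-0.06,-0.2,-0.8,0,0,0,-0.06,-0.2,-0.8,0,0,0,-0.06])

```text
time: 1.23
tool_pos: [0.4445, -0.351, 0.1991]
tool_rot: [-3.141, -0.001, 1.128]
contact_force: [0.0, -0.2, 0.1]
opening: 0.0918
```

```bash
cat > fit.py <<'E'
from h import *
from scipy.optimize import least_squares
def model(p,im,guess=(0.525,0.0)):
    """fit rim outer circle (r=.092,z=.049) and hole in wrist pic"""
    g=cv2.GaussianBlur(im,(3,3),0).astype(float).mean(2)
    def samp(x,y):
        P=np.array([proj(p,(x_,y_,.049)) for x_,y_ in zip(x,y)],np.float32)
        return cv2.remap(g.astype(np.float32),P[:,:1],P[:,1:],cv2.INTER_LINEAR,borderValue=-1)[:,0]
    return samp
E
python3 - <<'E'
from h import *
from fit import model
im,p=load('w0'); samp=model(p,im)
th=np.linspace(0,2*np.pi,120,endpoint=False); r=np.arange(.080,.106,.0005)
c=np.array(ray(p,267,163,.062))[:2]; print('hub',c)
from scipy.optimize import least_squares
for it in range(4):
    pts=[]
    for a in th:
        x=c[0]+r*np.cos(a);y=c[1]+r*np.sin(a); s=samp(x,y)
        if (s<0).any(): continue
        d=np.diff(s); k=np.argmin(d)
        if d[k]<-6: pts.append((x[k],y[k]))
    pts=np.array(pts)
    f=least_squares(lambda q:np.hypot(pts[:,0]-q[0],pts[:,1]-q[1])-q[2],[*c,.092],loss='soft_l1',f_scale=.001)
    c=f.x[:2]; print(len(pts),f.x)
g=im.mean(2); sub=g[110:160,185:240]; n,l,st,ce=cv2.connectedComponentsWithStats((sub<110).astype(np.uint8))
for i in range(1,n):
    if st[i,4]>30:
        u,v=ce[i]+[185,110]; h=ray(p,u,v,.047)[:2]; d=h-c; print(st[i],u,v,h,np.hypot(*d),np.degrees(np.arctan2(d[1],d[0])))
w,q=snap('wrist','w1'); print(robot.observe()['tool_pos'],robot.observe()['tool_rot'])
E
```

```text
hub [0.53150363 0.01078353]
120 [0.53174566 0.00917551 0.09041205]
120 [0.53177701 0.00912379 0.09040134]
120 [0.5318327  0.00912945 0.0903139 ]
120 [0.53167183 0.0091949  0.09038668]
[ 16  13  26  24 353] 213.37110481586402 134.1529745042493 [0.47926463 0.03674318] 0.05920660389389518 152.2709753781863
[ 0.44491178 -0.34962241  0.19927398] [-3.14057048e+00 -1.13589437e-03  1.13014850e+00]
```

View pics/w1.png

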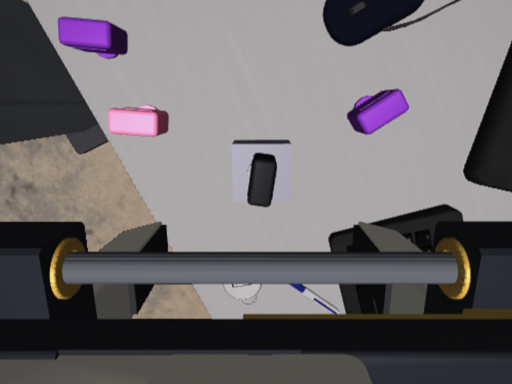

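The close view shows the black grip on its grey block at (262,180). The purple pins (90,35), (380,110) and pink pin (137,121) are clear of it. Next I fit its box silhouette.

```bash
cat >> fit.py <<'E'
def hullmask(p,c,yaw,z0,z1,sx,sy,shape):
    R=np.array([[np.cos(yaw),-np.sin(yaw)],[np.sin(yaw),np.cos(yaw)]])
    P=[proj(p,(*(np.array(c)+R@[a*sx/2,b*sy/2]),z)) for a in(-1,1) for b in(-1,1) for z in(z0,z1)]
    m=np.zeros((shape[0]*4,shape[1]*4),np.uint8); h=cv2.convexHull((np.array(P)*4+1.5).astype(np.int32)); cv2.fillConvexPoly(m,h,1); return m
def fitpin(p,im,c0,yaw0,zc,box):
    from scipy.optimize import minimize
    u0,v0,u1,v1=box; g=im.astype(int).max(2); m=np.zeros(g.shape,np.uint8); m[v0:v1,u0:u1]=g[v0:v1,u0:u1]<75
    M=cv2.resize(m*255,None,fx=4,fy=4,interpolation=cv2.INTER_LINEAR)>127
    f=lambda q:(hullmask(p,q[:2],q[2]*10,zc-.021,zc+.021,.022,.044,g.shape)!=M).sum()/M.sum()
    r=minimize(f,[*c0,yaw0/10],method='Nelder-Mead',options=dict(initial_simplex=np.array([[*c0,yaw0/10]]+[[c0[0]+.008*(i==0),c0[1]+.008*(i==1),yaw0/10+.03*(i==2)] for i in range(3)])))
    return r.x*[1,1,10],r.fun
E
python3 - <<'E'
from fit import *
im,p=load('w1')
print(fitpin(p,im,(.444,-.351),-.44,.067,(240,145,285,215)))
E
```

```text
(array([ 0.44503058, -0.35404061, -0.5729229 ]), np.float64(0.10115837827042141))
```

Call:
jog_arm(deltas=[0,-0.04,-0.4,0,0,-0.08,0,-0.04,-0.8,0,0,-0.08,0,-0.04,-0.9,0,0,-0.08])

```text
time: 1.53
tool_pos: [0.4431, -0.3497, 0.1046]
tool_rot: [-3.132, -0.003, 1.007]
contact_force: [-0.7, 1.5, -0.3]
opening: 0.0917
```

Call:
jog_arm(deltas=[0,0,-0.3,0,0,0,0,0,-0.47,0,0,0,0,0,-0.47,0,0,0])

```text
time: 1.78
tool_pos: [0.4441, -0.351, 0.0602]
tool_rot: [-3.135, -0.002, 1.008]
contact_force: [-0.1, 0.8, 0.0]
opening: 0.0921
```

Call:
jog_arm(deltas=[0,0,0,0,0,0,0,0,0,0,0,0,0,0,0,0,0,0,0,0,0,0,0,0,0,0,0,0,0,0], claw=0, newtons=40)

```text
time: 2.2
tool_pos: [0.4455, -0.3544, 0.064]
tool_rot: [3.14, 0.0, 1.005]
contact_force: [0.5, 0.9, 0.6]
opening: 0.063
```

Call:
jog_arm(deltas=[0,0,0,0,0,0,0,0,0,0,0,0,0,0,0,0,0,0,0,0,0,0,0,0,0,0,0,0,0,0])

```text
time: 2.62
tool_pos: [0.445, -0.354, 0.0628]
tool_rot: [-3.141, -0.0, 1.005]
contact_force: [0.1, 0.1, 0.2]
opening: 0.0297
```

Call:
jog_arm(deltas=[0,0,0,0,0,0,0,0,0,0,0,0,0,0,0,0,0,0,0,0,0,0,0,0,0,0,0,0,0,0])

```text
time: 3.03
tool_pos: [0.445, -0.354, 0.0628]
tool_rot: [3.142, 0.0, 1.005]
contact_force: [-0.6, -0.7, -0.1]
opening: 0.001
```

The fingers closed on nothing, so I look.

```bash
python3 - <<'E'
from h import *
a,p=snap('scene','s2'); w,q=snap('wrist','w2')
c=cv2.resize(a[190:290,230:420],(640,337),interpolation=cv2.INTER_CUBIC)
cv2.imwrite('pics/m2.png',np.vstack([c,cv2.resize(w[:200],(640,250))])[:,:,::-1])
E
```

```text
(no output)
```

View pics/m2.png

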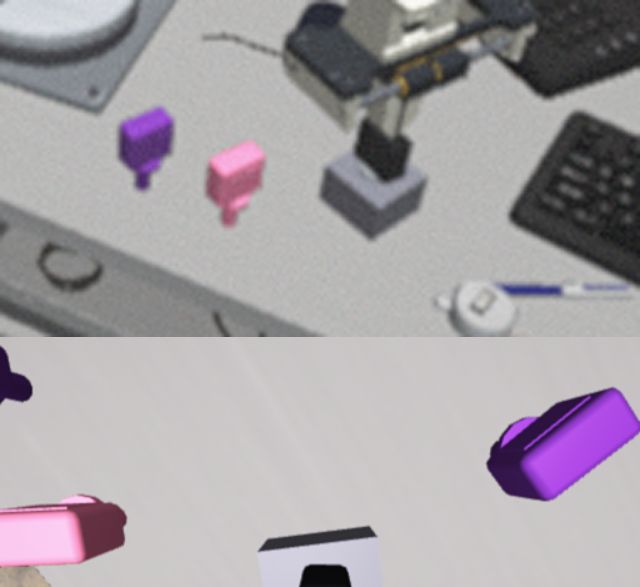

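```bash
python3 - <<'E'
from h import *
w,q=load('w2')
for z in (.088,.067,.046): print(proj(q,(.445,-.354,z)))
print(proj(q,(.445,-.354,.0628)), robot.observe())
cv2.imwrite('pics/w2b.png',cv2.resize(w[150:330,130:390],(780,540),interpolation=cv2.INTER_CUBIC)[:,:,::-1])
E
```

```text
[258.83516561 239.87735418]
[258.92245278 225.31151713]
[258.99299512 213.53993347]
[258.93773383 222.76152844] {'time': 3.1333, 'qpos': array([-8.06761252e-01,  5.60118227e-01,  1.58058486e+00,  7.76922860e-06,
        1.00088029e+00, -2.41219854e-01]), 'qvel': array([-0.00027544,  0.00017675,  0.00015975,  0.00142729,  0.00097687,
       -0.00101597]), 'joint_efforts': array([-5.03185947e-04, -5.01376712e+01, -2.05781364e+01,  5.90576744e-02,
        5.53428463e-02, -6.20368405e-05]), 'tool_pos': array([ 0.44498788, -0.35398525,  0.06280248]), 'tool_rot': array([ 3.14158209e+00, -4.13680249e-06,  1.00525074e+00]), 'contact_force': array([-0.7284768 , -0.29584048,  0.14367874]), 'torque': array([0.00958666, 0.04627773, 0.03564512]), 'opening': 0.0005822378276814637}
```

View pics/w2b.png

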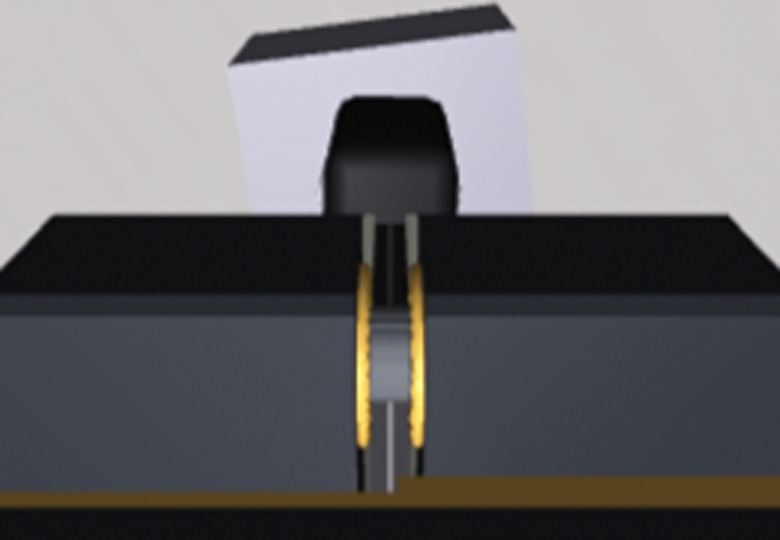

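```bash
python3 - <<'E'
from h import *
w,q=load('w2'); a,p=load('s2')
A=ray(q,130+229/3,150+65/3,.04);B=ray(q,130+515/3,150+28/3,.04); print(A,B,np.linalg.norm(A-B))
e=(B-A)/np.linalg.norm(B-A); n=np.array([e[1],-e[0],0]); print('block c',(A+B)/2+n*.03, (A+B)/2-n*.03)
f=lambda X:((proj(p,X)-[230,190])*640/190).round()
for X in [(.445,-.354,.088),(.445,-.354,.067),(.445,-.354,.04),(.445,-.354,.0518),(*A,),(*B,)]: print(np.round(X,3),f(X))
w1,q1=load('w1')
for u,v in [(233,141),(291,141)]: print(ray(q1,u,v,.04))
print(-np.array(p['R']).T@np.array(p['t']))
E
```

```text
[ 0.43104694 -0.31519945  0.04      ] [ 0.48477235 -0.34023664  0.04      ] 0.05927293472943996
block c [ 0.44523749 -0.35491026  0.04      ] [ 0.4705818  -0.30052583  0.04      ]
[ 0.445 -0.354  0.088] [387. 128.]
[ 0.445 -0.354  0.067] [383. 146.]
[ 0.445 -0.354  0.04 ] [377. 169.]
[ 0.445 -0.354  0.052] [380. 159.]
[ 0.431 -0.315  0.04 ] [327. 163.]
[ 0.485 -0.34   0.04 ] [375. 134.]
[ 0.43311309 -0.3130579   0.04      ]
[ 0.48562857 -0.3379867   0.04      ]
[-0.28173961 -0.44577579  0.75075451]
```

The pin is where I measured it: the block edge puts the centre at (0.445,-0.355), and the top and wrist cameras agree. But the shut fingers ended up above it, so the real fingertips seem shorter than stated. I feel downward with the shut fingers to find where they really are.

Call:
jog_arm(deltas=[0,0,-0.02,0,0,0,0,0,-0.04,0,0,0,0,0,-0.04,0,0,0], newtons=10)

```text
time: 3.38
tool_pos: [0.4459, -0.3548, 0.0614]
tool_rot: [3.138, 0.001, 1.005]
contact_force: [-2.2, 2.2, 16.5]
opening: 0.0005
```

Contact: 16 N upward at TCP z = 0.061. The real fingertips are therefore about 27 mm above the reported TCP, not 11 mm ahead of it. I raise, open, and regrasp about 37 mm lower.

Call:
jog_arm(deltas=[0,0,0.2,0,0,0,0,0,0.2,0,0,0,0,0,0.2,0,0,0,0,0,0.2,0,0,0,0,0,0.2,0,0,0], claw=0.65, newtons=40)

```text
time: 3.8
tool_pos: [0.4446, -0.3536, 0.078]
tool_rot: [-3.14, -0.0, 1.005]
contact_force: [0.8, -0.2, 0.4]
opening: 0.0293
```

Call:
jog_arm(deltas=[0,0,0,0,0,0,0,0,0,0,0,0,0,0,0,0,0,0,0,0,0,0,0,0])

```text
time: 4.13
tool_pos: [0.4449, -0.3539, 0.0785]
tool_rot: [-3.141, -0.0, 1.005]
contact_force: [-0.1, 0.1, 0.4]
opening: 0.0558
```

Call:
jog_arm(deltas=[0,0,-0.2,0,0,0,0,0,-0.35,0,0,0,0,0,-0.35,0,0,0])

```text
time: 4.38
tool_pos: [0.4436, -0.3525, 0.0411]
tool_rot: [-3.137, -0.001, 1.005]
contact_force: [-0.5, 0.5, 0.5]
opening: 0.0597
```

Call:
jog_arm(deltas=[0,0,-0.05,0,0,0,0,0,-0.1,0,0,0,0,0,-0.15,0,0,0,0,0,-0.15,0,0,0])

```text
time: 4.72
tool_pos: [0.4448, -0.3538, 0.0283]
tool_rot: [-3.141, -0.0, 1.005]
contact_force: [-0.2, 1.1, 0.7]
opening: 0.0595
```

Call:
jog_arm(deltas=[0,0,0,0,0,0,0,0,0,0,0,0,0,0,0,0,0,0,0,0,0,0,0,0,0,0,0,0,0,0], claw=0)

```text
time: 5.13
tool_pos: [0.4451, -0.3541, 0.0291]
tool_rot: [3.141, 0.0, 1.005]
contact_force: [0.8, 0.8, -0.0]
opening: 0.0312
```

Call:
jog_arm(deltas=[0,0,0,0,0,0,0,0,0,0,0,0,0,0,0,0,0,0])

```text
time: 5.38
tool_pos: [0.4451, -0.354, 0.029]
tool_rot: [3.141, 0.0, 1.005]
contact_force: [-1.0, 0.5, 1.3]
opening: 0.0221
```

Gripped at 22.1 mm. I lift and carry it to above the hole, turning the jaws to the wheel's tangential direction.

Call:
jog_arm(deltas=[0,0,0.3,0,0,0,0,0,0.65,0,0,0,0,0,1,0,0,0,0,0,1,0,0,0])

```text
time: 5.72
tool_pos: [0.4478, -0.3567, 0.1357]
tool_rot: [3.13, 0.003, 1.005]
contact_force: [0.9, -0.8, -1.2]
opening: 0.0222
```

Call:
jog_arm(deltas=[0.09,0.98,0,0,0,-0.154,0.09,0.98,0,0,0,-0.154,0.09,0.98,0,0,0,-0.154])

```text
time: 5.97
tool_pos: [0.4532, -0.2514, 0.1282]
tool_rot: [-3.138, -0.001, 0.758]
contact_force: [0.6, -0.1, -2.6]
opening: 0.0219
```

Call:
jog_arm(deltas=[0.09,0.98,0,0,0,-0.154,0.09,0.98,0,0,0,-0.154,0.09,0.98,0,0,0,-0.154])

```text
time: 6.22
tool_pos: [0.4625, -0.1546, 0.1284]
tool_rot: [-3.14, 0.0, 0.518]
contact_force: [0.9, 0.3, -1.4]
opening: 0.0214
```

Call:
jog_arm(deltas=[0.09,0.98,0,0,0,-0.154,0.09,0.98,0,0,0,-0.154,0.09,0.98,0,0,0,-0.154])

```text
time: 6.47
tool_pos: [0.4716, -0.0574, 0.1284]
tool_rot: [-3.141, 0.0, 0.276]
contact_force: [0.6, 0.3, -1.4]
opening: 0.0216
```

Call:
jog_arm(deltas=[0.08,0.97,-0.2,0,0,-0.153,0.08,0.97,-0.2,0,0,-0.153,0.08,0.97,-0.25,0,0,-0.153,0.08,0.97,-0.25,0,0,-0.153,0.08,0.97,-0.25,0,0,-0.153])

```text
time: 6.88
tool_pos: [0.4794, 0.0382, 0.103]
tool_rot: [3.141, 0.002, 0.044]
contact_force: [-0.1, -0.5, -1.3]
opening: 0.0215
```

```bash
python3 - <<'E'
from h import *
o=robot.observe(); print(o['tool_pos'],o['tool_rot'],o['opening'])
w,q=snap('wrist','w3'); a,p=snap('scene','s3')
for z in (.035,.047): print('hole',proj(q,(.4793,.0367,z)), proj(p,(.4793,.0367,z)))
print('axis top',proj(q,(.5317,.0092,.062)),'tip',proj(q,(*o['tool_pos'][:2],o['tool_pos'][2]+.0385-.06)),proj(p,(*o['tool_pos'][:2],o['tool_pos'][2]+.0385-.06)))
c=cv2.resize(a[140:230,160:320],(533,300),interpolation=cv2.INTER_CUBIC)
cv2.imwrite('pics/m3.png',np.vstack([c,cv2.resize(w[:290],(533,300))])[:,:,::-1])
E
```

```text
[0.47939673 0.03824479 0.10298082] [3.14147958e+00 1.83049615e-03 4.38470414e-02] 0.021547355612887824
hole [260.85319534 193.26193454] [228.75548879 192.17149617]
hole [260.90640503 197.50838832] [228.6671053  189.28561232]
axis top [306.67931986 128.13676422] tip [258.66398347 211.99836765] [228.00852597 180.62314067]
```

View pics/m3.png

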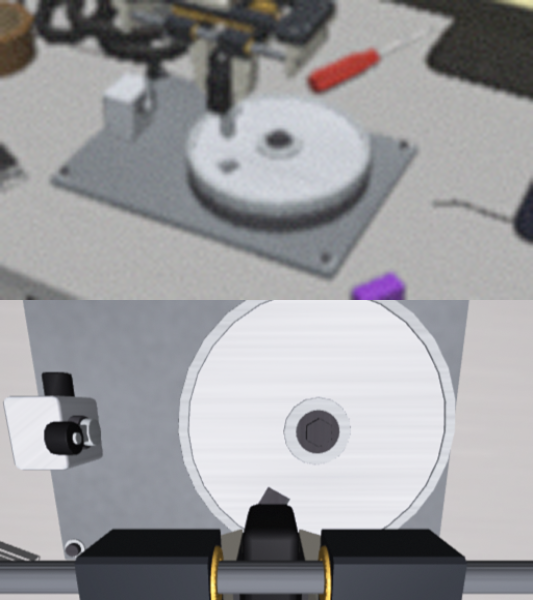

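Scene view: the tip is at (228,180) and the hole at (229,189), both within 1 px of prediction. The wrist view shows the hub at (305,127) and the hole half hidden behind the pin. I lower the pin into the hole.

Call:
jog_arm(deltas=[0,-0.015,-0.1,0,0,0,0,-0.015,-0.2,0,0,0,0,-0.015,-0.3,0,0,0,0,-0.015,-0.3,0,0,0])

```text
time: 7.32
tool_pos: [0.4792, 0.0343, 0.0726]
tool_rot: [3.142, 0.002, 0.038]
contact_force: [-0.9, 0.2, -2.3]
opening: 0.0216
```

Call:
jog_arm(deltas=[0,0,-0.05,0,0,0,0,0,-0.1,0,0,0,0,0,-0.14,0,0,0,0,0,-0.14,0,0,0])

```text
time: 7.65
tool_pos: [0.4797, 0.0353, 0.0593]
tool_rot: [3.142, 0.001, 0.039]
contact_force: [0.1, 0.2, -1.7]
opening: 0.0219
```

Call:
jog_arm(deltas=[0,0,-0.03,0,0,0,0,0,-0.06,0,0,0,0,0,-0.06,0,0,0])

```text
time: 7.9
tool_pos: [0.4803, 0.0355, 0.054]
tool_rot: [3.141, -0.001, 0.039]
contact_force: [0.6, -0.9, -0.7]
opening: 0.0219
```

```bash
python3 -c "
import numpy as np
A=np.array([.5317,.0092])
for t in [0,.13,.26,.39,.5,.54,.58,.62,.66,.7,.74,.78,.82,.86,.9,.94,.98,1.02]:
    a=np.radians(152.3)+t; P=A+.059*np.array([np.cos(a),np.sin(a)]); print(t,P.round(4),((P-[.4797,.0353])*10).round(3))"
```

```text
0 [0.4795 0.0366] [-0.002  0.013]
0.13 [0.4763 0.0296] [-0.034 -0.057]
0.26 [0.4742 0.0223] [-0.055 -0.13 ]
0.39 [0.473  0.0147] [-0.067 -0.206]
0.5 [0.4727 0.0082] [-0.07  -0.271]
0.54 [0.4728 0.0059] [-0.069 -0.294]
0.58 [0.473  0.0035] [-0.067 -0.318]
0.62 [0.4732 0.0012] [-0.065 -0.341]
0.66 [ 0.4736 -0.0012] [-0.061 -0.365]
0.7 [ 0.4741 -0.0035] [-0.056 -0.388]
0.74 [ 0.4746 -0.0058] [-0.051 -0.411]
0.78 [ 0.4753 -0.008 ] [-0.044 -0.433]
0.82 [ 0.476  -0.0103] [-0.037 -0.456]
0.86 [ 0.4768 -0.0125] [-0.029 -0.478]
0.9 [ 0.4777 -0.0147] [-0.02 -0.5 ]
0.94 [ 0.4787 -0.0168] [-0.01  -0.521]
0.98 [ 0.4798 -0.0189] [ 0.001 -0.542]
1.02 [ 0.481 -0.021] [ 0.013 -0.563]
```

Call:
jog_arm(deltas=[0,0,-0.01,0,0,0,0,0,-0.02,0,0,0,0,0,-0.02,0,0,0], newtons=60)

```text
time: 8.15
tool_pos: [0.4806, 0.0355, 0.0536]
tool_rot: [3.141, -0.002, 0.04]
contact_force: [-5.5, 0.7, 17.9]
opening: 0.0216
```

Call:
jog_arm(deltas=[-0.034,-0.057,0.01,0,0,0,-0.055,-0.13,0.01,0,0,0,-0.067,-0.206,0.01,0,0,0,-0.07,-0.271,0.01,0,0,0,-0.07,-0.271,0.01,0,0,0])

```text
time: 8.57
tool_pos: [0.4742, 0.0077, 0.0534]
tool_rot: [3.141, -0.003, 0.038]
contact_force: [1.8, 1.4, 2.4]
opening: 0.0218
```

Call:
jog_arm(deltas=[0.001,-0.023,-0.015,0,0,0,0.003,-0.047,-0.015,0,0,0,0.003,-0.047,-0.015,0,0,0])

```text
time: 8.82
tool_pos: [0.4729, 0.0036, 0.0509]
tool_rot: [-3.141, 0.001, 0.039]
contact_force: [0.5, 2.6, 0.0]
opening: 0.0215
```

Call:
jog_arm(deltas=[0.002,-0.023,0,0,0,0,0.002,-0.023,0,0,0,0])

```text
time: 8.98
tool_pos: [0.4732, 0.0014, 0.051]
tool_rot: [-3.141, 0.001, 0.039]
contact_force: [2.6, 3.2, -2.6]
opening: 0.0215
```

Call:
jog_arm(deltas=[0.004,-0.024,0,0,0,0,0.004,-0.024,0,0,0,0])

```text
time: 9.15
tool_pos: [0.4736, -0.0011, 0.051]
tool_rot: [-3.142, 0.001, 0.039]
contact_force: [1.2, 4.3, -1.8]
opening: 0.0214
```

The tip dropped (no vertical force, z 2.5 mm lower). I press down further.

Call:
jog_arm(deltas=[0,0,-0.03,0,0,0,0,0,-0.05,0,0,0,0,0,-0.05,0,0,0])

```text
time: 9.4
tool_pos: [0.4732, -0.0008, 0.0457]
tool_rot: [-3.141, 0.002, 0.039]
contact_force: [-0.1, 4.0, -2.3]
opening: 0.0219
```

Call:
jog_arm(deltas=[0,0,-0.03,0,0,0,0,0,-0.06,0,0,0,0,0,-0.08,0,0,0,0,0,-0.08,0,0,0])

```text
time: 9.73
tool_pos: [0.4736, -0.0007, 0.0377]
tool_rot: [-3.141, 0.001, 0.039]
contact_force: [0.2, 5.5, -2.4]
opening: 0.0217
```

Call:
jog_arm(deltas=[0,0,-0.02,0,0,0,0,0,-0.03,0,0,0,0,0,-0.03,0,0,0])

```text
time: 9.98
tool_pos: [0.4737, -0.0007, 0.0359]
tool_rot: [-3.141, 0.0, 0.039]
contact_force: [-2.7, 5.0, 9.8]
opening: 0.0219
```

Call:
jog_arm(deltas=[0,0,0,0,0,0,0,0,0,0,0,0,0,0,0,0,0,0,0,0,0,0,0,0,0,0,0,0,0,0], claw=0.5)

```text
time: 10.4
tool_pos: [0.474, -0.0014, 0.0352]
tool_rot: [3.141, -0.0, 0.039]
contact_force: [-0.5, -0.0, -0.3]
opening: 0.0453
```

Call:
jog_arm(deltas=[0,0,0.3,0,0,0,0,0,0.6,0,0,0,0,0,0.9,0,0,0,0,0,0.9,0,0,0])

```text
time: 10.73
tool_pos: [0.4773, -0.0018, 0.1304]
tool_rot: [3.139, -0.01, 0.039]
contact_force: [1.7, 0.6, 0.0]
opening: 0.0462
```

```bash
python3 - <<'E'
from h import *
o=robot.observe(); print(o['tool_pos'],o['contact_force'],o['opening'])
w,q=snap('wrist','w4'); a,p=snap('scene','s4')
A=np.array([.5317,.0092]);y=np.radians(2.3)
Rl=A+np.array([-np.sin(y),np.cos(y)])*.141; print('roller',Rl,proj(q,(*Rl,.095)))
print('pin model',proj(q,(.4737,-.0007,.095)))
c=cv2.resize(a[140:230,160:320],(533,300),interpolation=cv2.INTER_CUBIC)
cv2.imwrite('pics/m4.png',np.vstack([c,cv2.resize(w[:290],(533,300))])[:,:,::-1])
E
```

```text
[ 0.47732513 -0.00178467  0.13039094] [1.68597217 0.64180463 0.01457177] 0.04619437345991303
roller [0.52604142 0.15008641] [ 22.22650004 123.84855189]
pin model [256.76961115 211.24443592]
```

View pics/m4.png

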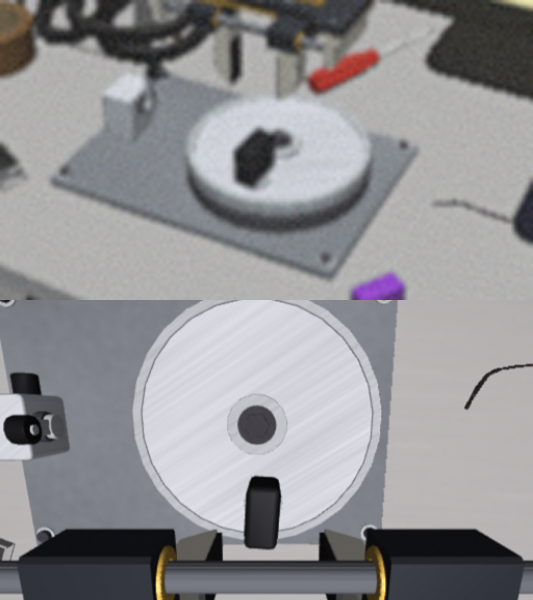

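The pin stands home at wrist px (252,205), 74 mm high by arm reading, and the wheel stayed turned. The roller is at (22,125), within 1 px of prediction. I move to the robot side of the roller with the fingers shut.

Call:
jog_arm(deltas=[0,0.75,0.1,0,0,0,0,0.75,0.1,0,0,0,0,0.75,0.1,0,0,0], claw=0)

```text
time: 11.08
tool_pos: [0.4731, 0.078, 0.1346]
tool_rot: [-3.14, 0.001, 0.042]
contact_force: [0.1, -0.2, 0.7]
opening: 0.0302
```

Call:
jog_arm(deltas=[0,0.73,0,0,0,0,0,0.73,0,0,0,0,0,0.73,0,0,0,0])

```text
time: 11.33
tool_pos: [0.4729, 0.1507, 0.1339]
tool_rot: [-3.141, 0.002, 0.043]
contact_force: [-1.0, -0.2, 0.3]
opening: 0.0107
```

Call:
jog_arm(deltas=[0,0,-0.35,0,0,0,0,0,-0.7,0,0,0,0,0,-0.83,0,0,0,0,0,-0.83,0,0,0,0,0,-0.83,0,0,0])

```text
time: 11.75
tool_pos: [0.4731, 0.1463, 0.0511]
tool_rot: [3.141, 0.003, 0.039]
contact_force: [0.6, 0.5, -0.4]
opening: 0.0
```

Now push +x, slowly after contact.

Call:
jog_arm(deltas=[0.15,0,0,0,0,0,0.3,0.01,0,0,0,0,0.45,0.02,0,0,0,0,0.45,0.02,0,0,0,0])

```text
time: 12.08
tool_pos: [0.5213, 0.1487, 0.0535]
tool_rot: [3.142, -0.003, 0.039]
contact_force: [-3.0, -0.3, 1.8]
opening: 0.0009
```

Call:
jog_arm(deltas=[0.05,0,0,0,0,0,0.1,0.01,0,0,0,0,0.1,0.01,0,0,0,0])

```text
time: 12.33
tool_pos: [0.5281, 0.1496, 0.0521]
tool_rot: [3.141, 0.002, 0.039]
contact_force: [-4.0, -1.7, -0.8]
opening: 0.0003
```

Call:
jog_arm(deltas=[0.04,0,0,0,0,0,0.06,0,0,0,0,0,0.06,0,0,0,0,0])

```text
time: 12.58
tool_pos: [0.5325, 0.1498, 0.0513]
tool_rot: [3.141, 0.005, 0.039]
contact_force: [-6.4, -0.6, -3.5]
opening: 0.0007
```

Call:
jog_arm(deltas=[0.03,0,0,0,0,0,0.04,0,0,0,0,0,0.04,0,0,0,0,0])

```text
time: 12.83
tool_pos: [0.5351, 0.1499, 0.0506]
tool_rot: [3.141, 0.008, 0.04]
contact_force: [-8.8, -0.9, -5.3]
opening: 0.0005
```

Call:
jog_arm(deltas=[0.03,0,0,0,0,0,0.04,0,0,0,0,0,0.04,0,0,0,0,0])

```text
time: 13.08
tool_pos: [0.5372, 0.1499, 0.0497]
tool_rot: [3.141, 0.012, 0.04]
contact_force: [-11.4, -0.4, -8.5]
opening: 0.0001
```

Call:
jog_arm(deltas=[0.03,0,0,0,0,0,0.04,0,0,0,0,0,0.04,0,0,0,0,0])

```text
time: 13.33
tool_pos: [0.5378, 0.1499, 0.0492]
tool_rot: [3.141, 0.02, 0.04]
contact_force: [-20.5, -0.7, -1.6]
opening: 0.0002
```

```bash
python3 - <<'E'
from h import *
a,p=snap('scene','s5'); w,q=snap('wrist','w5')
c=cv2.resize(a[130:220,160:320],(533,300),interpolation=cv2.INTER_CUBIC)
cv2.imwrite('pics/m5.png',np.vstack([c,cv2.resize(w[:290],(533,300))])[:,:,::-1])
E
```

```text
(no output)
```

View pics/m5.png

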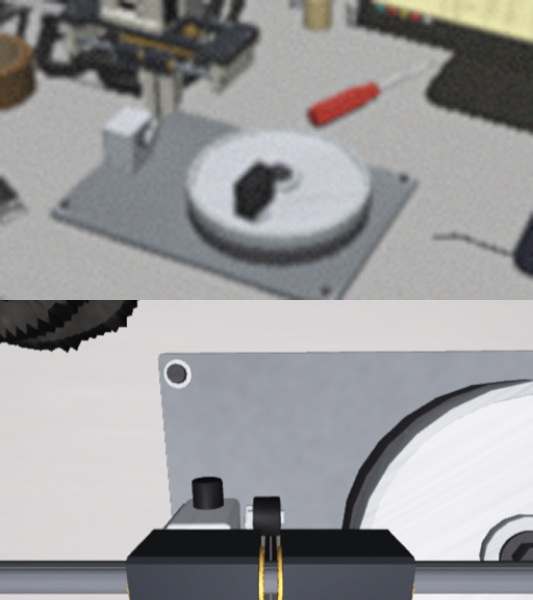

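Force jumped to 20 N with only 0.6 mm of motion, so the lever is at its stop. The wrist view shows the roller pushed ahead at (256,205), and the pin is still home. I back off and clear.

Call:
jog_arm(deltas=[-0.25,0,0,0,0,0,-0.5,0,0,0,0,0,-0.8,0,0,0,0,0,-0.8,0,0,0,0,0])

```text
time: 13.77
tool_pos: [0.4615, 0.1501, 0.0521]
tool_rot: [3.141, 0.004, 0.04]
contact_force: [-0.1, -0.2, -0.2]
opening: 0.0008
```

Call:
jog_arm(deltas=[0,0,0.3,0,0,0,0,-0.4,0.6,0,0,0,0,-0.7,1,0,0,0,0,-0.7,1,0,0,0,0,-0.7,1,0,0,0])

```text
time: 14.18
tool_pos: [0.4702, 0.0782, 0.1565]
tool_rot: [3.141, -0.01, 0.037]
contact_force: [0.3, 0.7, 0.1]
opening: 0.0006
```

Call:
jog_arm(deltas=[0,-0.1,0,0,0,0,0,-0.1,0,0,0,0,0,-0.1,0,0,0,0])

```text
time: 14.43
tool_pos: [0.4664, 0.0701, 0.1513]
tool_rot: [-3.141, 0.002, 0.039]
contact_force: [0.1, -0.8, 0.4]
opening: 0.0004
```

```bash
python3 - <<'E'
from fit import *
o=robot.observe(); print(o['time'],o['tool_pos'],o['contact_force'])
w,q=snap('wrist','w6')
Rl=(.526,.150,.095); print('roller',proj(q,Rl),'tripped',proj(q,(.558,.151,.081)),'pin top',proj(q,(.4737,-.0007,.095)), 'if popped',proj(q,(.4737,-.0007,.113)))
cv2.imwrite('pics/w6b.png',w[:,:,::-1])
E
```

```text
14.4333 [0.46637374 0.07012254 0.15125221] [ 0.1404535  -0.77217788  0.41838823]
roller [145.7952579  109.31571419] tripped [148.70914907  62.03689006] pin top [356.26474526 191.10899977] if popped [363.51743205 197.82085467]
```

View pics/w6b.png

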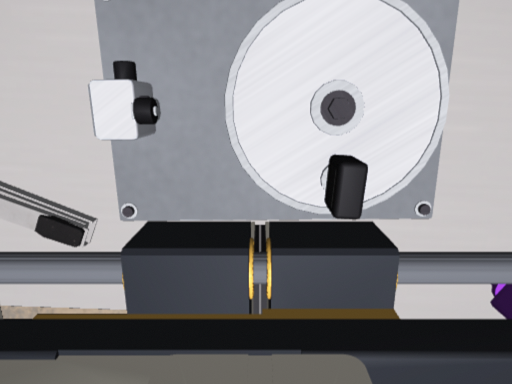

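The roller is back at rest at (146,110), predicted (146,109). The pin stands upright in the wheel near (346,186) and the arm is clear, so I hand in.

```bash
python3 -c "
from cell import robot
print(robot.hand_in())"
```

```text
the job is handed in; nothing more can be done
None
```

The job is handed in at about 14.4 s of the 61 s allowed; the cell gave no verdict. The pin locks the wheel, pressed home, and the slack switch was pushed to its stop and let spring back.

**Locking the wheel:** The pin dropped into the hidden slot at a wheel angle of about 0.6 rad. I pressed it until the collar seated (about 10 N, grip about 74 mm above the bench by arm reading) and let go.

**Slack switch:** I pushed the roller about 30 mm, until the force jumped to 20 N at the end stop.

**Last checks:** In the final wrist picture the roller is back at its rest position, within 1 px of prediction. The pin stands upright in the wheel, and the wheel is held. The arm is clear, with the contact force near zero. I moved none of the bystanders or look-alike pins.

**What disagreed:** My first grasp closed on nothing, because the fingertips are about 27 mm above the reported TCP instead of 11 mm ahead of it. I measured the offset by touching the top of the pin with the shut fingers at about 16 N, then regrasped lower. The pin's final height comes from the arm reading with that correction; no picture measured it.

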